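# Move the oiled handles to the waxing rack in order

## Robot

A 6-joint arm with a two-finger parallel gripper is mounted at the origin on the work surface. World frame = base frame: x ahead of the robot, y to its left, z up, the work surface at z = 0. Lengths are in m, angles in rad, forces in N, time in s.
With the tool pointing down it reaches from about 0.35 to 0.775 m from the base axis. Payload 5.5 kg.
Tool frame: the origin (TCP) lies on the mounting face of the last link; the fingertips stand 173 mm ahead of it and the grasp point (between the pads) lies 155 mm ahead of it; z points along the fingers, y is the direction in which the jaws open and shut (so a half turn about z gives the same grasp; the last joint's range is limited). The gripper opens to 85 mm and grips with 20 to 120 N. Pads are 22 mm wide; open, the fingers measure 114 mm over their backs; the gripper's body (76 mm by 85 mm) begins 54 mm behind the grasp point. The pads swing forward as they close: fully open they stand 13 mm farther back than shut.
Start: joints at [1.061, 0.313, 0.046, 1.304, 0, 1.431], TCP at [0.208, 0.536, 0.405] pointing down, gripper open.
Joint ranges: [-2.76, 2.76], [-0.86, 1.69], [-1.03, 1.26], [-2.2, 2.34], [-1.47, 1.5], [-3.14, 3.14]. Speed limits (rad/s): [2.57, 2.57, 3.14, 3.14, 3.14, 3.14].

## Interface

Orientations are given as a unit quaternion [w, x, y, z].
In Python, from workcell import * gives the robot as it stands. The module is installed in compiled form; this text tells all that it offers.
- The arm moves only by the shell command python3 -m crank 'ROWS' [FORCE]. ROWS is JSON, a list of rows, each a list of 7 numbers: the shift along the tool's x, y, z in mm, then the turn, a rotation vector about the tool's x, y, z in degrees, then the opening, from 0 (shut) to 1 (fully open). A call has exactly 8 rows; each row shifts and turns the commanded pose from where the row before left it, along the tool's axes as they then stand; what a row does not reach is not made up. A row lasts 1/8 s, in which the tool goes at most 62.5 mm and 10.7 degrees, less where a joint would pass 70% of its speed; a pose out of reach is approached as far as the arm can. A call with a gripper value outside its range is refused whole. The fingers move at their own pace and stop on an object; FORCE is the grip in N (left out, the last holds). Time passes only in rows, so rows that do not move let the fingers close, or fill a call up. It gives the time, the measured TCP pose, the force and the opening at its end, in the units of the state.
- get_state(): the state, without advancing time (a new reading comes with each control period).
- read_camera(name): name is "side" or "top" or "wrist"; returns the picture (400x640x3 uint8, blue, green, red); there is no depth.
- calibration(name): a dict with "fx", "fy", "cx", "cy" (pixels), "extrinsics" (4x4, takes a point from world to camera coordinates). Camera axes: x right, y down, z forward; pixel columns grow to the right and rows downward; lengths in m; the calibration is good to about 2 mm. A picture is of the moment at which its call begins: read the wrist's pose just before it. calibration takes no time and is no camera call; for the wrist camera it gives the pose at the moment of the call.
- hand_in(): hands the job in, once; it reports no verdict.
The state is a dict: "clock": time; "joint_pos": joint angles; "qvel": joint speeds; "tau": joint torques, N m; "tcp_pos": TCP position; "orientation": TCP orientation; "wrist_force": force on the tool from outside, world axes, zero at the start; "ft_torque": the same for the moment, N m; "finger_gap": finger opening in m.
Only numpy, scipy, OpenCV 4.12 (cv2) and the standard library are available. Lean on these libraries where they do the work, as an engineer would, in place of code of your own. Each camera call takes 0.05 s, during which the arm holds its last target.

## Task

The four oiled wooden handles have dried: carry them one by one from the saddles on the drying board to the empty waxing rack, one to each pair of notches, lying level across both rails and about centred on them, and keep the row in the same order from left to right, because they are waxed in the order in which they were oiled. Never lay or drop a handle on the bench, leave the tin of wax where it stands, and let go of everything at the end.

Things in the scene. Friction and masses are not known exactly. Their poses are not given: they have to be found in the camera images.
- gouge_handle_mid (a point): Turned handle, dark wood, 216 mm long, thickest in the middle: 33 mm diameter over the middle 44 mm, 26 mm where it rests; brass ferrule 20 mm thick at +x. Origin: on its axis at mid-length, 75 mm over the bench at the start; x runs along it (it may roll, so y and z point anyhow). About 90 g, balanced at mid-length. Starts in saddle_a.
- beaded_handle_mid (a point): Turned straight handle, pale wood, 184 mm long, 26 mm diameter but for two narrow grooves 40 mm either side of the middle. Origin: on its axis at mid-length, 75 mm over the bench at the start; x runs along it (it may roll, so y and z point anyhow). About 90 g, balanced at mid-length. Starts in saddle_b.
- waisted_spindle_mid (a point): Turned spindle, mid-brown wood, 200 mm long, slim in the middle: 19 mm diameter over the middle 52 mm, 26 mm where it rests; a 33 mm collar near each end. Origin: on its axis at mid-length, 75 mm over the bench at the start; x runs along it (it may roll, so y and z point anyhow). About 90 g, balanced at mid-length. Starts in saddle_c.
- knobbed_handle_mid (a point): Turned handle, pale wood, 210 mm long, 29 mm diameter over the middle 40 mm, 26 mm where it rests; round 39 mm knob at -x, brass ferrule 15 mm thick at +x. Origin: on its axis at mid-length, 75 mm over the bench at the start; x runs along it (it may roll, so y and z point anyhow). About 90 g, balanced at mid-length. Starts in saddle_d.
- saddle_a: Fixed wooden saddle in which the gouge handle starts; one of four alike, 76 mm apart in a row on a plywood board, in any order. Two V-notched posts 18 mm thick at x = +-58 mm (98 mm clear between), tops 60 mm above its origin, on a foot 14 mm thick. Origin: middle of its underside, 18 mm over the bench. x along the handle, away from the robot; y along the row to its left (yaw within 15 deg).
- saddle_b: Fixed wooden saddle in which the beaded handle starts; one of four alike, 76 mm apart in a row on a plywood board, in any order. Two V-notched posts 18 mm thick at x = +-58 mm (98 mm clear between), tops 60 mm above its origin, on a foot 14 mm thick. Origin: middle of its underside, 18 mm over the bench. x along the handle, away from the robot; y along the row to its left (yaw within 15 deg).
- saddle_c: Fixed wooden saddle in which the waisted spindle starts; one of four alike, 76 mm apart in a row on a plywood board, in any order. Two V-notched posts 18 mm thick at x = +-58 mm (98 mm clear between), tops 60 mm above its origin, on a foot 14 mm thick. Origin: middle of its underside, 18 mm over the bench. x along the handle, away from the robot; y along the row to its left (yaw within 15 deg).
- saddle_d: Fixed wooden saddle in which the knobbed handle starts; one of four alike, 76 mm apart in a row on a plywood board, in any order. Two V-notched posts 18 mm thick at x = +-58 mm (98 mm clear between), tops 60 mm above its origin, on a foot 14 mm thick. Origin: middle of its underside, 18 mm over the bench. x along the handle, away from the robot; y along the row to its left (yaw within 15 deg).
- waxing_rack: Fixed rack, empty at the start, left or right of the board: two rails along y, 280 mm long, 18 thick, at x = +-58 mm, tops 85 mm up. V notches 36 mm wide, 26 deep, in both at y = -114, -38, 38, 114 mm; a handle in a pair lies along x, axis 82 mm up. Origin: middle, at bench height; x away from the robot, y to its left (yaw within 15 deg). 76 mm between axes of neighbours: keep the fingers narrow.
- wax_tin_mid (a point): Shut round steel tin of wax, 60 mm diameter, 38 mm high, loose on the bench between board and rack; not to be moved. Origin: its centre, half-way up.

How it is judged:
By the outcome, as a careful person would: the job done as asked, in the order asked, and still so for the second after the job is handed in, with the robot touching nothing.
It also fails if it takes over 118 s, if anything falls off the work surface, if the arm or the gripper's body presses on something with over 40 N, if the wrist force passes 120 N, or if a joint passes its speed limit or range.

## Working session

There is one attempt and no reset: what is moved stays moved. The work goes in short steps, Python scripts to look and compute and a shell command to move; the robot and the scene stay as the last step left them, time stands still between calls to the robot, and variables do not carry over. Pictures are saved under pics/ and viewed, and the job is handed in when it is done.

```bash
mkdir -p pics; ls
python3 - <<'E'
from workcell import *
import cv2
s=get_state();print(s)
for n in ("top","side","wrist"):
    c=calibration(n);print(n,c)
    cv2.imwrite(f"pics/{n}0.png",read_camera(n))
E
```

```text
pics
{'clock': 0.0, 'joint_pos': array([1.06143619e+00, 3.13994001e-01, 4.49650348e-02, 1.30361421e+00,
       4.56401536e-05, 1.43120631e+00]), 'qvel': array([ 1.72309331e-03,  2.43771092e-03, -4.82010865e-04,  2.28995016e-04,
       -9.26561554e-04,  2.40139759e-05]), 'tau': array([ 1.81649255e-03, -4.80620313e+01,  2.98535156e+01,  1.91199244e-02,
       -3.25666842e-04, -1.18092339e-05]), 'tcp_pos': array([0.20770231, 0.53595499, 0.40380653]), 'orientation': array([-3.16027511e-04,  1.83833496e-01,  9.82956964e-01, -8.67963466e-04]), 'wrist_force': array([-0.15758909,  0.14199341,  0.38572035]), 'ft_torque': array([ 0.07422069,  0.00040546, -0.02701275]), 'finger_gap': 0.08561729615972755}
top {'fx': 434.9743089244378, 'fy': 434.9743089244378, 'cx': 318.4247351445014, 'cy': 205.91824271974386, 'extrinsics': array([[ 0.02207811, -0.99974294, -0.00515856, -0.01058548],
       [-0.99732036, -0.02166405, -0.06987681,  0.56622178],
       [ 0.0697471 ,  0.00668748, -0.99754229,  1.20689806],
       [ 0.        ,  0.        ,  0.        ,  1.        ]])}
side {'fx': 393.49771421251194, 'fy': 393.49771421251194, 'cx': 318.7778825823461, 'cy': 192.33005001156664, 'extrinsics': array([[ 0.98991665, -0.14027753, -0.01967852, -0.53436556],
       [-0.10779169, -0.6558569 , -0.7471497 ,  0.12865038],
       [ 0.09190202,  0.74173711, -0.66436442,  0.9296294 ],
       [ 0.        ,  0.        ,  0.        ,  1.        ]])}
wrist {'fx': 313.65236193856185, 'fy': 313.65236193856185, 'cx': 319.205438779385, 'cy': 204.674975990672, 'extrinsics': array([[ 0.3613017 ,  0.93244622, -0.00226479, -0.57510992],
       [ 0.89574801, -0.34640521,  0.27863764, -0.03599956],
       [ 0.25903008, -0.10270094, -0.96039364,  0.37982182],
       [ 0.        ,  0.        ,  0.        ,  1.        ]])}
```

View pics/top0.png

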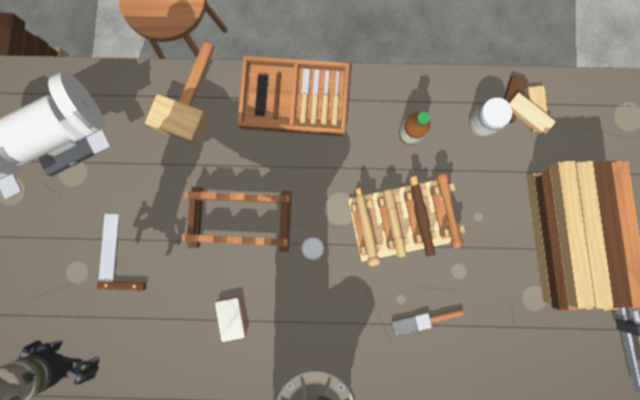

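View pics/side0.png

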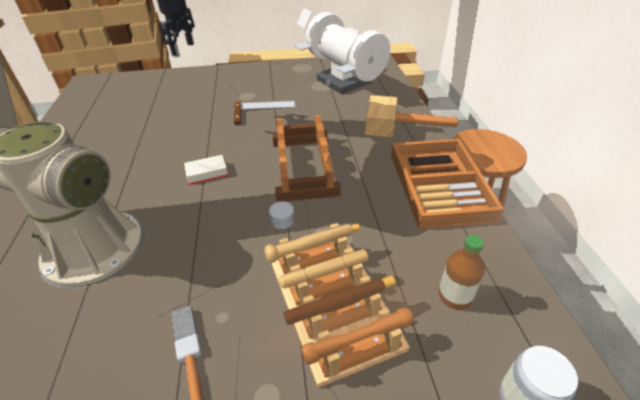

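View pics/wrist0.png

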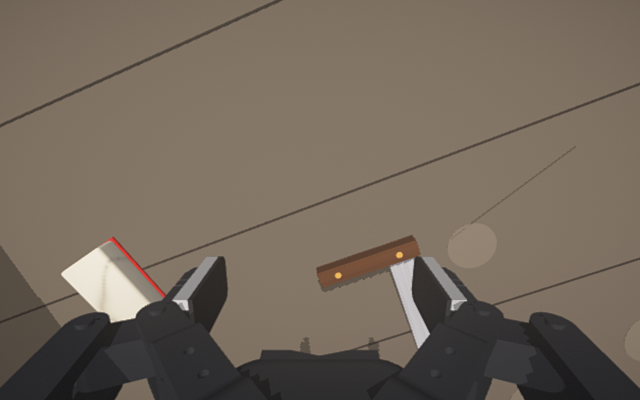

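The top view shows the board on the right, at about (405,220), and the empty rack on the left, at (238,220). The tin is at (313,248). From left to right the row is knobbed, beaded, gouge (dark), waisted. Next I'll zoom in for measuring.

Run:
```python
import cv2
im=cv2.imread("pics/top0.png")
cv2.imwrite("pics/topz.png",cv2.resize(im[165:275,335:475],None,fx=5.5,fy=5.4,interpolation=cv2.INTER_CUBIC))
cv2.imwrite("pics/topr.png",cv2.resize(im[175:265,175:335],None,fx=5,fy=5,interpolation=cv2.INTER_CUBIC))
im=cv2.imread("pics/side0.png")
cv2.imwrite("pics/sidez.png",cv2.resize(im[215:380,255:420],None,fx=3.6,fy=3.6,interpolation=cv2.INTER_CUBIC))
cv2.imwrite("pics/sider.png",cv2.resize(im[100:240,240:360],None,fx=4.2,fy=4.2,interpolation=cv2.INTER_CUBIC))
```

```text
(no output)
```

View pics/topz.png

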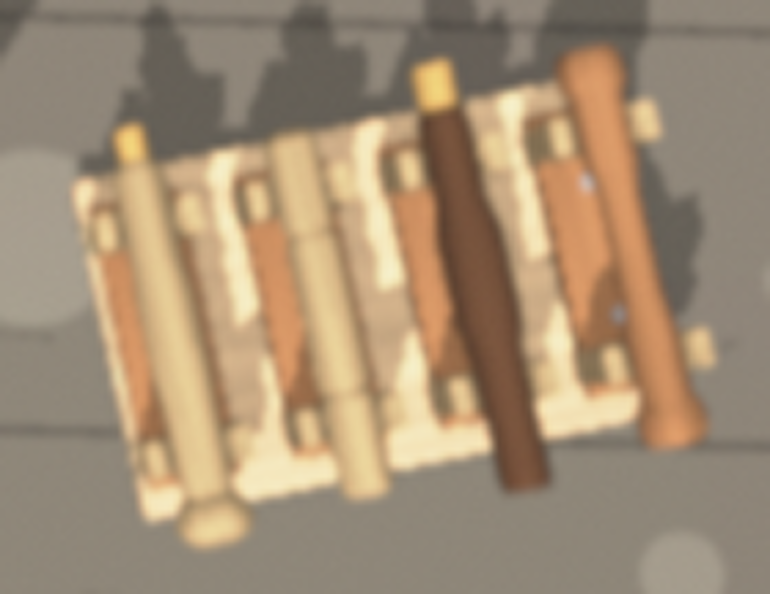

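View pics/topr.png

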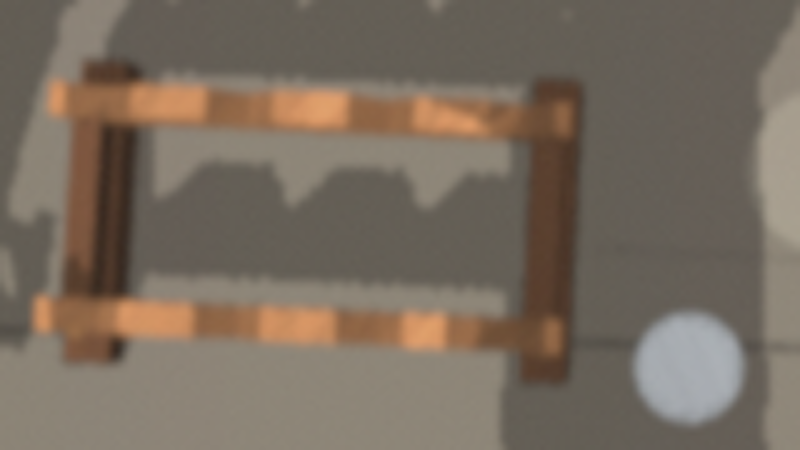

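View pics/sidez.png

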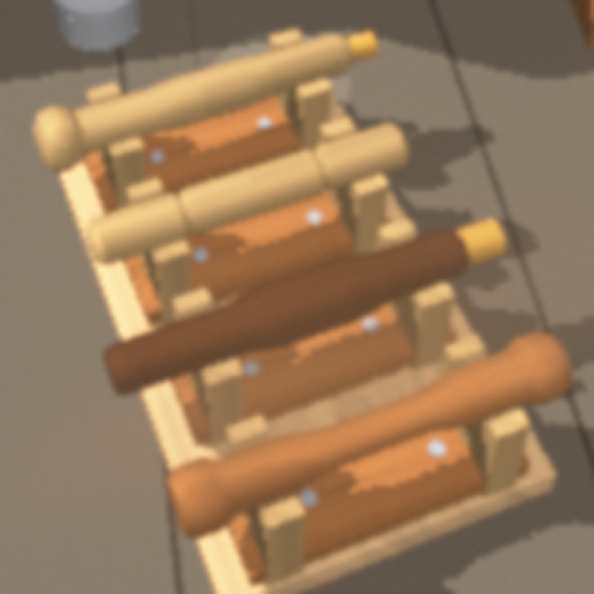

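View pics/sider.png

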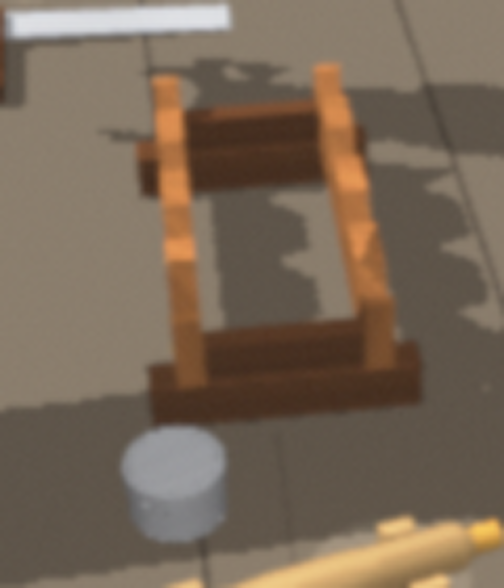

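```bash
cat > h.py <<'E'
from workcell import *
import numpy as np, cv2
from scipy.spatial.transform import Rotation as R
def ray(n,px,z,c=None):
    c=c or calibration(n);E=c["extrinsics"];Rm,t=E[:3,:3],E[:3,3]
    o=-Rm.T@t; px=np.atleast_2d(px).astype(float)
    d=np.c_[(px[:,0]-c["cx"])/c["fx"],(px[:,1]-c["cy"])/c["fy"],np.ones(len(px))]@Rm
    return o+d*((z-o[2])/d[:,2])[:,None]
def crop(p,x0,y0,fx,fy): p=np.array(p,float); return np.c_[(p[:,0]+.5)/fx-.5+x0,(p[:,1]+.5)/fy-.5+y0]
E
python3 - <<'E'
from h import *
np.set_printoptions(precision=4,suppress=True)
def rep(lab,near,far):
    v=far-near; print(lab,"mid",(near+far)[:2]/2,"len",np.linalg.norm(v),"yaw",np.degrees(np.arctan2(v[1],v[0])))
T={"knob":[(215,545),(128,125)],"bead":[(366,495),(290,137)],"gouge":[(525,488),(433,62)],"waist":[(675,442),(590,50)]}
S={"knob":[(45,138),(377,42)],"bead":[(97,237),(402,145)],"gouge":[(115,372),(503,235)],"waist":[(180,503),(565,365)]}
for k in T:
    P=ray("top",crop(T[k],335,165,5.5,5.4),.075); rep("top "+k,*P)
    P=ray("side",crop(S[k],255,215,3.6,3.6),.075); rep("side "+k,*P)
rk=ray("top",crop([(50,98),(575,118),(37,315),(563,336)],175,175,5,5),.085);print(rk)
print("rack c",rk.mean(0)[:2],"len",np.linalg.norm(rk[0]-rk[1]),np.linalg.norm(rk[2]-rk[3]),"sep",np.linalg.norm(rk[0]+rk[1]-rk[2]-rk[3])/2)
v=rk[0]-rk[1]+rk[2]-rk[3];print("yaw",np.degrees(np.arctan2(-v[0],v[1])))
# side: rail tops ends
sk=ray("side",crop([(328,70),(378,298),(166,82),(189,322)],240,100,4.2,4.2),.085);print(sk)
print("tin",ray("top",crop([(689,368)],175,175,5,5),.038))
E
```

```text
top knob mid [ 0.5102 -0.1266] len 0.21241972515927515 yaw 12.345565119839366
side knob mid [ 0.5147 -0.1255] len 0.20751599514026342 yaw 12.100166474100138
top bead mid [ 0.5211 -0.2028] len 0.18121587518366428 yaw 12.36220189627195
side bead mid [ 0.5253 -0.2019] len 0.1785759195672418 yaw 11.58454798434008
top gouge mid [ 0.5433 -0.2762] len 0.21605345628097192 yaw 12.299900631560572
side gouge mid [ 0.5464 -0.2765] len 0.21632957613048692 yaw 13.14581871855777
top waist mid [ 0.5593 -0.351 ] len 0.1989450153234727 yaw 12.086110374370787
side waist mid [ 0.5626 -0.3513] len 0.19911264533092973 yaw 11.857274462898237
[[0.5854 0.3605 0.085 ]
 [0.5808 0.0789 0.085 ]
 [0.4694 0.3624 0.085 ]
 [0.4645 0.0822 0.085 ]]
rack c [0.525 0.221] len 0.2816685637076193 0.2802731757470282 sep 0.11619864866854757
yaw -0.9789266344258419
[[0.5883 0.353  0.085 ]
 [0.5815 0.0873 0.085 ]
 [0.4719 0.3567 0.085 ]
 [0.4675 0.0833 0.085 ]]
tin [[0.4477 0.0157 0.038 ]]
```

Lengths (212/181/216/199 mm), row spacing of 76 mm, yaw of about 12.3° and rack spacing of 116/280 mm all match the data, and both views agree to about 4 mm. I'll move over to the board now.

```bash
python3 -m crank '[[-37,-36,0,0,0,0,0.6],[-37,-36,0,0,0,0,0.6],[-37,-36,0,0,0,0,0.6],[-37,-36,0,0,0,0,0.6],[-37,-36,0,0,0,0,0.6],[-37,-36,0,0,0,0,0.6],[-37,-36,0,0,0,0,0.6],[-37,-36,0,0,0,0,0.6]]' 40
python3 -m crank '[[-37,-36,0,0,0,0,0.6],[-37,-36,0,0,0,0,0.6],[-37,-36,0,0,0,0,0.6],[-37,-36,0,0,0,0,0.6],[-37,-36,0,0,0,0,0.6],[-37,-36,0,0,0,0,0.6],[0,0,0,0,0,-8.5,0.6],[0,0,0,0,0,-8.5,0.6]]'
python3 -m crank '[[0,0,0,0,0,-8.5,0.6],[0,0,0,0,0,-8.0,0.6],[0,0,0,0,0,0,0.6],[0,0,0,0,0,0,0.6],[0,0,0,0,0,0,0.6],[0,0,0,0,0,0,0.6],[0,0,0,0,0,0,0.6],[0,0,0,0,0,0,0.6]]'
cat >> h.py <<'E'
def go(tx,ty,tz,yaw):
    s=get_state();p=s["tcp_pos"];q=s["orientation"];Rm=R.from_quat(q,scalar_first=True)
    d=Rm.inv().apply(np.array([tx,ty,tz])-p)*1000
    w=np.degrees(yaw*0); a=np.radians(yaw)
    T=R.from_matrix(np.array([[-np.cos(a),-np.sin(a),0],[-np.sin(a),np.cos(a),0],[0,0,-1]]))
    # columns: tool x, tool y, z down
    M=np.c_[[-np.cos(a),-np.sin(a),0],[-np.sin(a),np.cos(a),0],[0,0,-1]]
    rv=np.degrees((Rm.inv()*R.from_matrix(M)).as_rotvec())
    print("t",round(s["clock"],2),"tcp",p.round(4),"F",s["wrist_force"].round(1),"gap",round(s["finger_gap"],4)); print("shift tool mm",d.round(1),"turn deg",rv.round(2))
E
python3 - <<'E'
from h import *
go(.5125,-.126,.33,12.3)
c=calibration("wrist");print(c["extrinsics"].round(4))
im=read_camera("wrist");cv2.imwrite("pics/w1.png",im)
E
```

```text
clock: 1.15
tcp_pos: [0.38, 0.1591, 0.4047]
orientation: [0.0, 0.184, 0.983, 0.0]
wrist_force: [0.7, 0.4, 0.2]
finger_gap: 0.0512
clock: 2.15
tcp_pos: [0.5088, -0.122, 0.4039]
orientation: [-0.001, 0.035, 0.999, 0.0]
wrist_force: [0.7, -0.6, 0.3]
finger_gap: 0.0514
clock: 3.15
tcp_pos: [0.5086, -0.121, 0.4047]
orientation: [0.0, -0.107, 0.994, 0.0]
wrist_force: [0.2, 0.1, -0.6]
finger_gap: 0.0512
t 3.15 tcp [ 0.5086 -0.121   0.4047] F [ 0.2  0.1 -0.6] gap 0.0512
shift tool mm [-2.7 -5.7 74.7] turn deg [0. 0. 0.]
[[-2.132e-01  9.770e-01 -7.000e-04  2.256e-01]
 [ 9.383e-01  2.050e-01  2.785e-01 -4.890e-01]
 [ 2.723e-01  5.870e-02 -9.604e-01  2.477e-01]
 [ 0.000e+00  0.000e+00  0.000e+00  1.000e+00]]
```

View pics/w1.png

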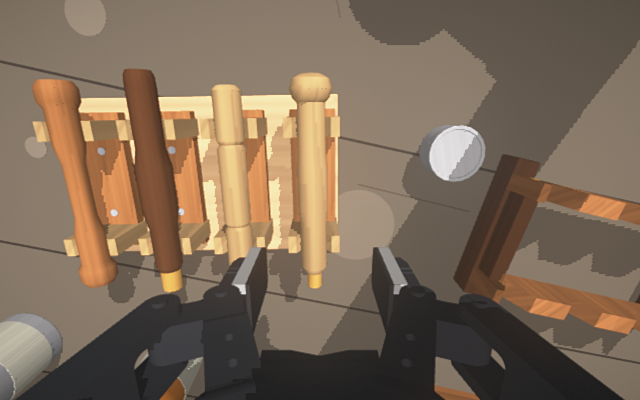

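The wrist view shows all four handles clearly, with the knobbed one running from (310,73) to (315,288). I'll cross-check the positions from here.

Run:
```python
from h import *
for k,a in {"knob":[(310,73),(315,288)],"gouge":[(139,70),(172,291)],"waist":[(57,80),(98,286)]}.items():
    P=ray("wrist",a,.075);v=P[1]-P[0];print(k,P.mean(0).round(4),np.linalg.norm(v).round(4),np.degrees(np.arctan2(v[1],v[0])).round(2))
P=ray("wrist",[(227,86),(231,147),(236,208)],.088);print("bead",P.round(4))
```

```text
knob [ 0.5119 -0.1256  0.075 ] 0.2148 13.28
gouge [ 0.5451 -0.2748  0.075 ] 0.221 12.38
waist [ 0.5625 -0.3494  0.075 ] 0.2068 11.19
bead [[ 0.4341 -0.217   0.088 ]
 [ 0.4846 -0.2066  0.088 ]
 [ 0.5408 -0.1941  0.088 ]]
```

```bash
python3 -m crank '[[-3,-5,0,0,0,0,0.6],[0,0,35,0,0,0,0.6],[0,0,35,0,0,0,0.6],[0,0,35,0,0,0,0.6],[0,0,35,0,0,0,0.6],[0,0,20,0,0,0,0.6],[0,0,14,0,0,0,0.6],[0,0,0,0,0,0,0.6]]'
python3 - <<'E'
from h import *
go(.5122,-.126,.23,12.3)
E
```

```text
clock: 4.2
tcp_pos: [0.5125, -0.1252, 0.2299]
orientation: [-0.001, -0.107, 0.994, 0.0]
wrist_force: [-0.5, 0.8, -0.1]
finger_gap: 0.0511
t 4.2 tcp [ 0.5125 -0.1252  0.2299] F [-0.5  0.8 -0.1] gap 0.0511
shift tool mm [ 0.4 -0.7 -0.1] turn deg [ 0.06 -0.08  0.  ]
```

Close, let it settle, then lift 30 mm.

```bash
python3 -m crank '[[0,0,0,0,0,0,0],[0,0,0,0,0,0,0],[0,0,0,0,0,0,0],[0,0,0,0,0,0,0],[0,0,0,0,0,0,0],[0,0,-8,0,0,0,0],[0,0,-10,0,0,0,0],[0,0,-12,0,0,0,0]]' 40
python3 - <<'E'
from h import *
go(.5275,.3348,.38,-1)
cv2.imwrite("pics/w2.png",read_camera("wrist"));cv2.imwrite("pics/s2.png",read_camera("side"))
E
```

```text
clock: 5.2
tcp_pos: [0.5124, -0.1249, 0.2612]
orientation: [-0.0, -0.107, 0.994, 0.001]
wrist_force: [-0.4, -0.0, -1.0]
finger_gap: 0.0276
t 5.2 tcp [ 0.5124 -0.1249  0.2612] F [-0.4 -0.  -1. ] gap 0.0276
shift tool mm [-112.9  446.  -118.4] turn deg [ 0.06 -0.04 13.33]
```

View pics/w2.png

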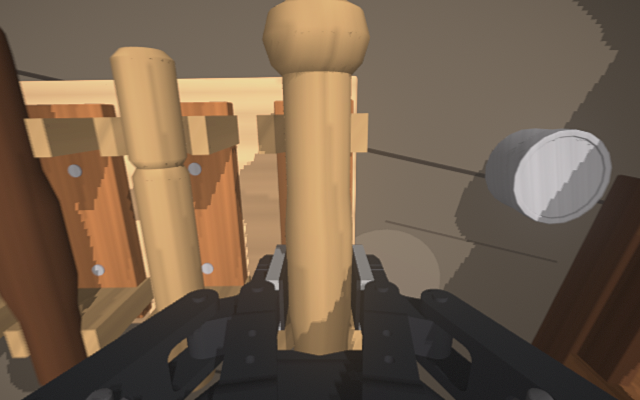

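View pics/s2.png

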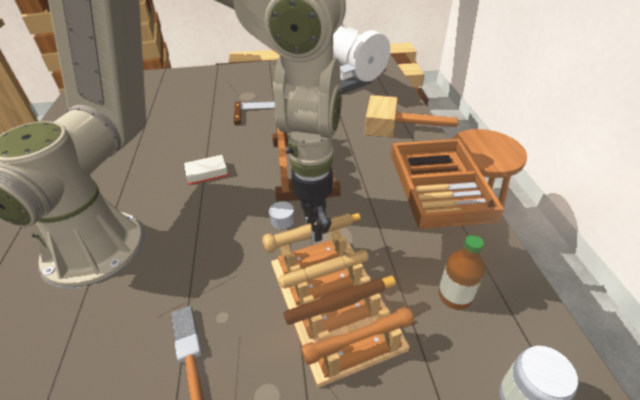

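The knobbed handle is gripped (gap 27.6 mm) and hangs level, clear of its saddle. Raising it and carrying it to the leftmost notch.

```bash
python3 -m crank '[[0,0,-30,0,0,0,0],[0,0,-35,0,0,0,0],[0,20,-15,0,0,0,0],[-10,40,0,0,0,0,0],[-12,44,0,0,0,0,0],[-12,44,0,0,0,0,0],[-12,44,0,0,0,0,0],[-12,44,0,0,0,0,0]]'
python3 -m crank '[[-12,44,0,0,0,0,0],[-12,44,0,0,0,0,0],[-12,44,0,0,0,0,0],[-12,44,0,0,0,0,0],[-10,34,0,0,0,0,0],[-8,0,0,0,0,5,0],[0,0,0,0,0,8.3,0],[0,0,0,0,0,0,0]]'
python3 - <<'E'
from h import *
go(.5275,.3348,.2475,-1)
cv2.imwrite("pics/w3.png",read_camera("wrist"))
E
```

```text
clock: 6.3
tcp_pos: [0.5178, 0.1201, 0.34]
orientation: [-0.001, -0.108, 0.994, 0.0]
wrist_force: [2.1, -0.6, -0.7]
finger_gap: 0.0281
clock: 7.3
tcp_pos: [0.5375, 0.3377, 0.3397]
orientation: [-0.001, 0.007, 1.0, -0.0]
wrist_force: [0.5, -0.4, -0.7]
finger_gap: 0.028
t 7.3 tcp [0.5375 0.3377 0.3397] F [ 0.5 -0.4 -0.7] gap 0.028
shift tool mm [ 9.8 -3.  92.2] turn deg [-0.03 -0.11  0.16]
```

View pics/w3.png

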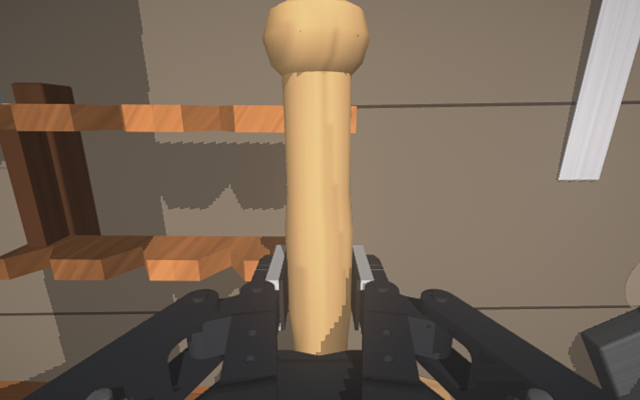

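```bash
python3 -m crank '[[10,-3,0,0,0,0,0],[0,0,30,0,0,0,0],[0,0,30,0,0,0,0],[0,0,20,0,0,0,0],[0,0,12,0,0,0,0],[0,0,0,0,0,0,0],[0,0,0,0,0,0,0],[0,0,0,0,0,0,0]]'
python3 - <<'E'
from h import *
go(.5275,.3348,.237,-1)
cv2.imwrite("pics/w4.png",read_camera("wrist"));cv2.imwrite("pics/s4.png",read_camera("side"));cv2.imwrite("pics/t4.png",read_camera("top"))
E
```

```text
clock: 8.35
tcp_pos: [0.529, 0.3343, 0.2499]
orientation: [0.001, 0.009, 1.0, 0.0]
wrist_force: [1.2, 0.0, -0.3]
finger_gap: 0.0277
t 8.35 tcp [0.529  0.3343 0.2499] F [ 1.2  0.  -0.3] gap 0.0277
shift tool mm [ 1.6  0.5 12.9] turn deg [0.05 0.1  0.02]
```

View pics/w4.png

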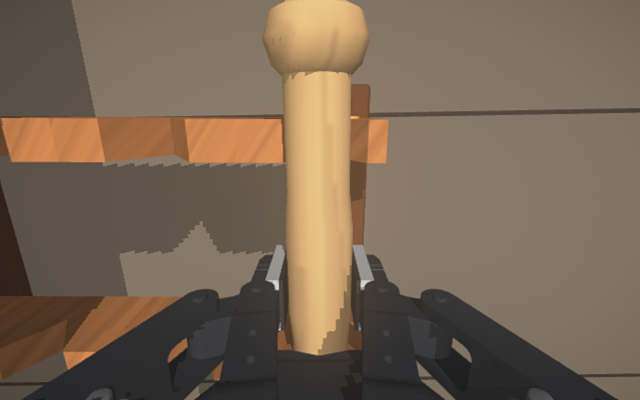

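View pics/s4.png

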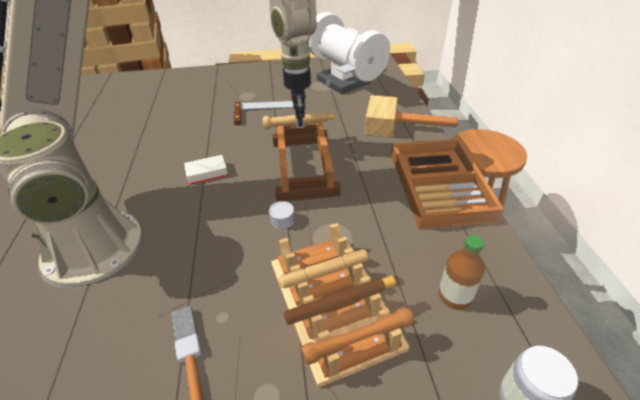

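Run:
```python
from h import *
im=cv2.imread("pics/w4.png");cv2.imwrite("pics/w4z.png",cv2.resize(im[95:185,0:400],None,fx=2,fy=3,interpolation=cv2.INTER_CUBIC))
print(ray("wrist",[(387,121),(387,161),(185,121),(100,121),(4,121)],.085).round(4))
```

```text
[[0.4616 0.3646 0.085 ]
 [0.4781 0.3654 0.085 ]
 [0.4601 0.2813 0.085 ]
 [0.4595 0.2463 0.085 ]
 [0.4589 0.2067 0.085 ]]
```

View pics/w4z.png

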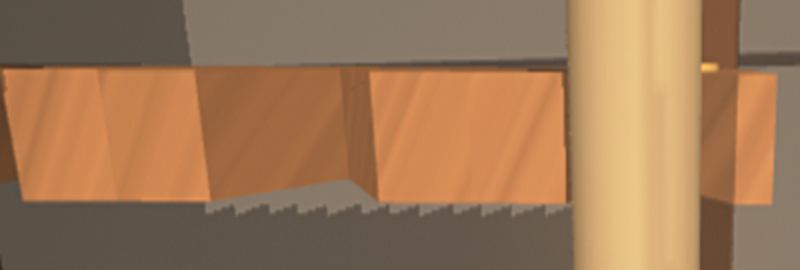

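The near-rail notch spans columns 283–368, with its centre at about 325. The handle centre is at about 318, so I'll shift 3 mm left and lower.

```bash
python3 -m crank '[[1.5,3,0,0,0,0,0],[0,0,4,0,0,0,0],[0,0,4,0,0,0,0],[0,0,4,0,0,0,0],[0,0,0,0,0,0,0],[0,0,0,0,0,0,0],[0,0,0,0,0,0,0],[0,0,0,0,0,0,0]]'
python3 - <<'E'
from h import *
go(.5275,.338,.237,-1)
cv2.imwrite("pics/w5.png",read_camera("wrist"))
E
```

```text
clock: 9.5
tcp_pos: [0.5271, 0.3368, 0.239]
orientation: [0.001, 0.009, 1.0, 0.0]
wrist_force: [-5.2, -3.6, 15.0]
finger_gap: 0.0276
t 9.5 tcp [0.5271 0.3368 0.239 ] F [-5.2 -3.6 15. ] gap 0.0276
shift tool mm [-0.3  1.2  2. ] turn deg [ 0.01  0.08 -0.08]
```

View pics/w5.png

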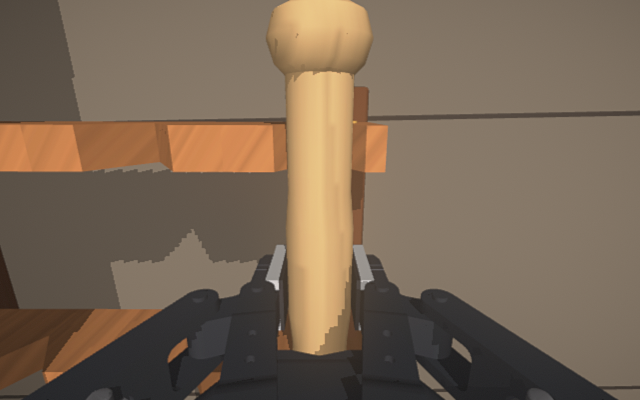

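It is seated (15 N of support). Releasing and rising.

```bash
python3 -m crank '[[0,0,-1,0,0,0,0],[0,0,0,0,0,0,0.6],[0,0,0,0,0,0,0.6],[0,0,0,0,0,0,0.6],[0,0,0,0,0,0,0.6],[0,0,-20,0,0,0,0.6],[0,0,-35,0,0,0,0.6],[0,0,-40,0,0,0,0.6]]'
python3 - <<'E'
from h import *
go(.5233,-.2025,.34,12.3)
cv2.imwrite("pics/w6.png",read_camera("wrist"))
E
```

```text
clock: 10.55
tcp_pos: [0.5269, 0.3371, 0.3328]
orientation: [-0.001, 0.009, 1.0, -0.0]
wrist_force: [0.8, -0.3, 0.4]
finger_gap: 0.0512
t 10.55 tcp [0.5269 0.3371 0.3328] F [ 0.8 -0.3  0.4] gap 0.0512
shift tool mm [  -5.6 -539.6   -6.8] turn deg [ -0.03  -0.09 -13.28]
```

View pics/w6.png

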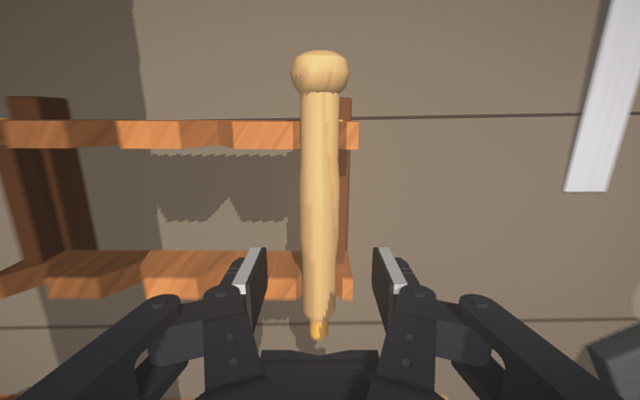

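The handle lies straight across both rails, from (320,60) to (318,335). Next is the beaded one.

```bash
python3 -m crank '[[0,-35,0,0,0,0,0.6],[0,-50,0,0,0,0,0.6],[0,-50,0,0,0,0,0.6],[0,-50,0,0,0,0,0.6],[0,-50,0,0,0,0,0.6],[0,-50,0,0,0,0,0.6],[0,-50,0,0,0,0,0.6],[0,-50,0,0,0,0,0.6]]'
python3 -m crank '[[-3,-50,0,0,0,0,0.6],[-3,-50,0,0,0,0,0.6],[0,-40,0,0,0,0,0.6],[0,-15,0,0,0,0,0.6],[0,0,0,0,0,-7,0.6],[0,0,0,0,0,-6.3,0.6],[0,0,0,0,0,0,0.6],[0,0,0,0,0,0,0.6]]'
python3 - <<'E'
from h import *
go(.5233,-.2025,.23,12.3)
cv2.imwrite("pics/w7.png",read_camera("wrist"))
E
```

```text
clock: 11.6
tcp_pos: [0.5204, -0.0494, 0.3327]
orientation: [0.0, 0.009, 1.0, 0.0]
wrist_force: [0.9, 0.2, -0.2]
finger_gap: 0.051
clock: 12.6
tcp_pos: [0.524, -0.2023, 0.3326]
orientation: [-0.0, -0.107, 0.994, 0.0]
wrist_force: [0.1, -0.3, -1.5]
finger_gap: 0.0516
t 12.6 tcp [ 0.524  -0.2023  0.3326] F [ 0.1 -0.3 -1.5] gap 0.0516
shift tool mm [ 7.000e-01 -1.000e-01  1.026e+02] turn deg [ 0.02 -0.   -0.04]
```

View pics/w7.png

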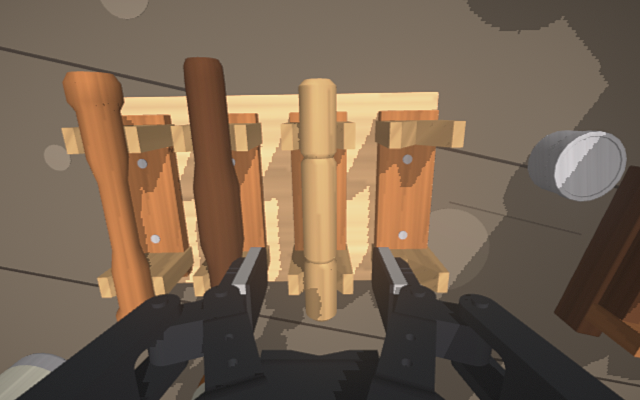

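```bash
python3 - <<'E'
from h import *
P=ray("wrist",[(318,156),(320,262)],.088);print(P.round(4),P.mean(0).round(4),np.linalg.norm(P[1]-P[0]))
E
python3 -m crank '[[0,0,20,0,0,0,0.6],[0,0,30,0,0,0,0.6],[0,0,30,0,0,0,0.6],[0,0,15,0,0,0,0.6],[0,0,7.5,0,0,0,0.6],[0,0,0,0,0,0,0.6],[0,0,0,0,0,0,0.6],[0,0,0,0,0,0,0.6]]'
```

```text
[[ 0.4819 -0.2112  0.088 ]
 [ 0.5591 -0.1929  0.088 ]] [ 0.5205 -0.202   0.088 ] 0.07933720831993656
clock: 13.65
tcp_pos: [0.5243, -0.2031, 0.2311]
orientation: [0.001, -0.107, 0.994, -0.0]
wrist_force: [-0.4, 0.5, 0.9]
finger_gap: 0.0515
```

```bash
python3 -m crank '[[2,0,1,0,0,0,0.6],[0,0,0,0,0,0,0],[0,0,0,0,0,0,0],[0,0,0,0,0,0,0],[0,0,0,0,0,0,0],[0,0,0,0,0,0,0],[0,0,-10,0,0,0,0],[0,0,-20,0,0,0,0]]'
python3 - <<'E'
from h import *
go(.5265,.2612,.34,-1)
cv2.imwrite("pics/w8.png",read_camera("wrist"))
E
```

```text
clock: 14.65
tcp_pos: [0.5217, -0.2034, 0.2588]
orientation: [-0.001, -0.107, 0.994, 0.0]
wrist_force: [0.9, -0.8, -0.3]
finger_gap: 0.0245
t 14.65 tcp [ 0.5217 -0.2034  0.2588] F [ 0.9 -0.8 -0.3] gap 0.0245
shift tool mm [-103.4  453.   -81. ] turn deg [ 0.03 -0.08 13.28]
```

View pics/w8.png

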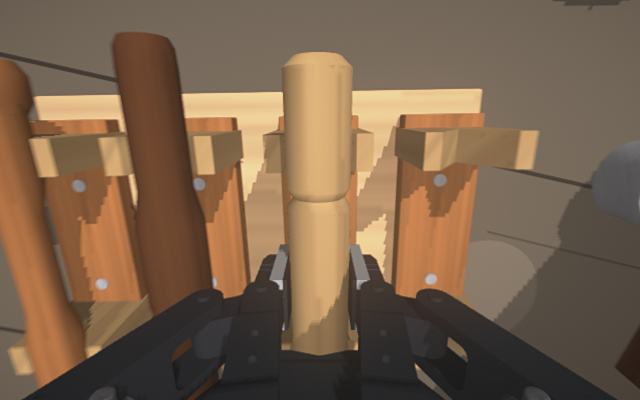

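The beaded handle is held level, centred on column 318. Carrying it to the second notch.

```bash
python3 -m crank '[[0,0,-30,0,0,0,0],[0,0,-35,0,0,0,0],[-5,20,-15,0,0,0,0],[-10,40,0,0,0,0,0],[-10,44,0,0,0,0,0],[-10,44,0,0,0,0,0],[-10,44,0,0,0,0,0],[-10,44,0,0,0,0,0]]'
python3 -m crank '[[-10,44,0,0,0,0,0],[-10,44,0,0,0,0,0],[-10,44,0,0,0,0,0],[-10,44,0,0,0,0,0],[-9,41,0,0,0,0,0],[-4,0,0,0,0,5,0],[0,0,0,0,0,8.3,0],[0,0,0,0,0,0,0]]'
python3 - <<'E'
from h import *
go(.526,.261,.25,-1)
E
```

```text
clock: 15.7
tcp_pos: [0.5247, 0.0413, 0.3386]
orientation: [-0.0, -0.107, 0.994, 0.0]
wrist_force: [0.6, -0.1, -1.0]
finger_gap: 0.025
clock: 16.7
tcp_pos: [0.5301, 0.2631, 0.3384]
orientation: [-0.001, 0.007, 1.0, -0.0]
wrist_force: [-0.1, -0.1, -1.5]
finger_gap: 0.0247
t 16.7 tcp [0.5301 0.2631 0.3384] F [-0.1 -0.1 -1.5] gap 0.0247
shift tool mm [ 3.9 -2.2 88.4] turn deg [-0.01 -0.07  0.15]
```

```bash
python3 -m crank '[[4,-2,0,0,0,0,0],[0,0,25,0,0,0,0],[0,0,30,0,0,0,0],[0,0,20,0,0,0,0],[0,0,13,0,0,0,0],[0,0,0,0,0,0,0],[0,0,0,0,0,0,0],[0,0,0,0,0,0,0]]'
python3 - <<'E'
from h import *
go(.526,.261,.2385,-1)
cv2.imwrite("pics/w9.png",read_camera("wrist"))
E
```

```text
clock: 17.7
tcp_pos: [0.5273, 0.2605, 0.2523]
orientation: [0.001, 0.009, 1.0, 0.0]
wrist_force: [0.0, -0.2, -0.4]
finger_gap: 0.0245
t 17.7 tcp [0.5273 0.2605 0.2523] F [ 0.  -0.2 -0.4] gap 0.0245
shift tool mm [ 1.3  0.4 13.8] turn deg [0.04 0.11 0.02]
```

View pics/w9.png

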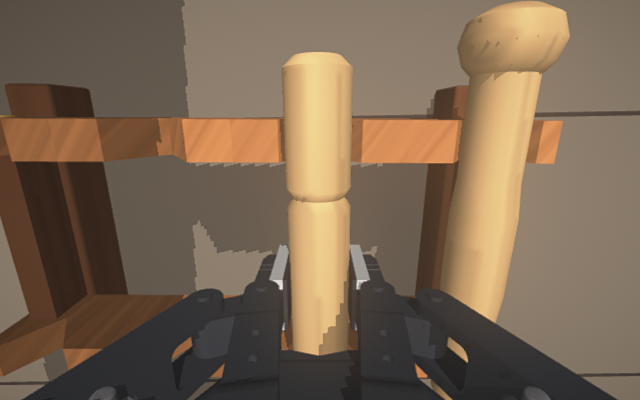

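The notch (columns 280–363) sits directly under the handle (column 318). Lowering.

```bash
python3 -m crank '[[1,1,0,0,0,0,0],[0,0,5,0,0,0,0],[0,0,5,0,0,0,0],[0,0,3.5,0,0,0,0],[0,0,0,0,0,0,0],[0,0,0,0,0,0,0],[0,0,0,0,0,0,0],[0,0,0,0,0,0,0]]'
python3 - <<'E'
from h import *
go(.526,.261,.2385,-1)
E
```

```text
clock: 18.75
tcp_pos: [0.5258, 0.2611, 0.2376]
orientation: [-0.0, 0.009, 1.0, -0.0]
wrist_force: [-0.5, -2.8, -0.7]
finger_gap: 0.0249
t 18.75 tcp [0.5258 0.2611 0.2376] F [-0.5 -2.8 -0.7] gap 0.0249
shift tool mm [-0.2 -0.1 -0.9] turn deg [-0.03 -0.01 -0.01]
```

```bash
python3 -m crank '[[0,0,1,0,0,0,0],[0,0,0,0,0,0,0],[0,0,0,0,0,0,0.6],[0,0,0,0,0,0,0.6],[0,0,0,0,0,0,0.6],[0,0,-20,0,0,0,0.6],[0,0,-35,0,0,0,0.6],[0,0,-40,0,0,0,0.6]]'
python3 - <<'E'
from h import *
go(.5448,-.276,.33,12.3)
cv2.imwrite("pics/w10.png",read_camera("wrist"))
E
```

```text
clock: 19.75
tcp_pos: [0.5256, 0.2615, 0.332]
orientation: [-0.001, 0.008, 1.0, -0.0]
wrist_force: [1.1, 0.2, 0.8]
finger_gap: 0.0514
t 19.75 tcp [0.5256 0.2615 0.332 ] F [1.1 0.2 0.8] gap 0.0514
shift tool mm [ -28.3 -537.1    2. ] turn deg [ 1.000e-02 -8.000e-02 -1.327e+01]
```

View pics/w10.png

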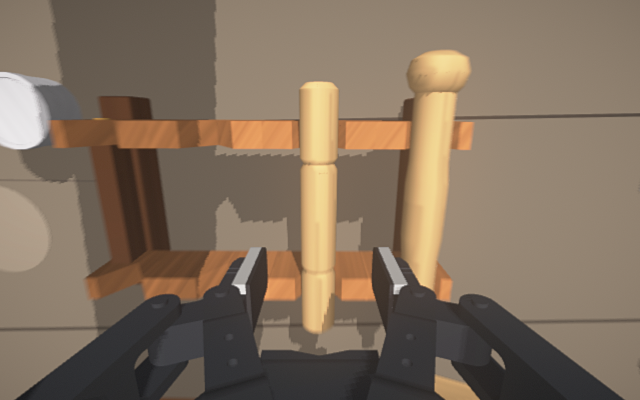

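Two handles are in place, both straight in their notches. Now the gouge.

```bash
python3 -m crank '[[-2,-35,0,0,0,0,0.6],[-3,-50,0,0,0,0,0.6],[-3,-50,0,0,0,0,0.6],[-3,-50,0,0,0,0,0.6],[-3,-50,0,0,0,0,0.6],[-3,-50,0,0,0,0,0.6],[-3,-50,0,0,0,0,0.6],[-3,-50,0,0,0,0,0.6]]'
python3 -m crank '[[-3,-50,0,0,0,0,0.6],[-2,-50,0,0,0,0,0.6],[0,-37,0,0,0,0,0.6],[0,-15,0,0,0,0,0.6],[0,0,0,0,0,-7,0.6],[0,0,0,0,0,-6.3,0.6],[0,0,0,0,0,0,0.6],[0,0,0,0,0,0,0.6]]'
python3 - <<'E'
from h import *
go(.5448,-.276,.23,12.3)
cv2.imwrite("pics/w11.png",read_camera("wrist"))
E
```

```text
clock: 20.8
tcp_pos: [0.5422, -0.1255, 0.3317]
orientation: [0.0, 0.008, 1.0, 0.0]
wrist_force: [0.8, 0.6, -0.5]
finger_gap: 0.0517
clock: 21.8
tcp_pos: [0.5447, -0.2754, 0.3317]
orientation: [0.0, -0.107, 0.994, 0.0]
wrist_force: [-0.9, 0.3, -0.4]
finger_gap: 0.0513
t 21.8 tcp [ 0.5447 -0.2754  0.3317] F [-0.9  0.3 -0.4] gap 0.0513
shift tool mm [ 1.000e-01 -7.000e-01  1.017e+02] turn deg [ 0.01  0.01 -0.04]
```

View pics/w11.png

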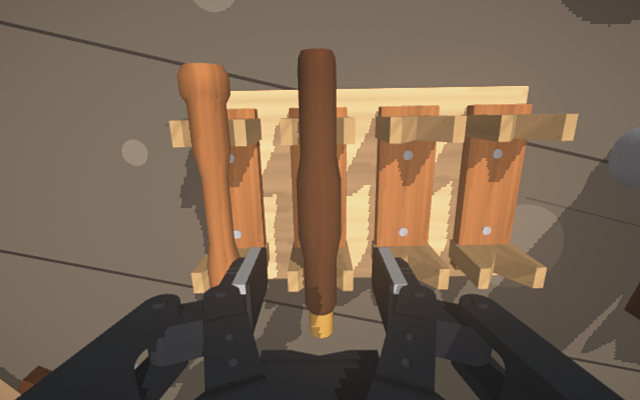

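```bash
python3 -m crank '[[0.5,-0.5,20,0,0,0,0.6],[0,0,30,0,0,0,0.6],[0,0,30,0,0,0,0.6],[0,0,15,0,0,0,0.6],[0,0,7,0,0,0,0.6],[0,0,0,0,0,0,0.6],[0,0,0,0,0,0,0.6],[0,0,0,0,0,0,0.6]]'
python3 -m crank '[[0,0,0,0,0,0,0],[0,0,0,0,0,0,0],[0,0,0,0,0,0,0],[0,0,0,0,0,0,0],[0,0,0,0,0,0,0],[0,0,0,0,0,0,0],[0,0,-10,0,0,0,0],[0,0,-20,0,0,0,0]]'
python3 - <<'E'
from h import *
go(.5248,.185,.34,-1)
cv2.imwrite("pics/w12.png",read_camera("wrist"))
E
```

```text
clock: 22.85
tcp_pos: [0.5445, -0.2768, 0.2306]
orientation: [0.001, -0.107, 0.994, -0.0]
wrist_force: [-0.3, 0.8, -0.2]
finger_gap: 0.0513
clock: 23.85
tcp_pos: [0.5438, -0.2765, 0.2594]
orientation: [-0.001, -0.107, 0.994, 0.0]
wrist_force: [0.3, -0.5, -0.2]
finger_gap: 0.0315
t 23.85 tcp [ 0.5438 -0.2765  0.2594] F [ 0.3 -0.5 -0.2] gap 0.0315
shift tool mm [-79.6 455.1 -80.3] turn deg [ 0.05 -0.1  13.3 ]
```

View pics/w12.png

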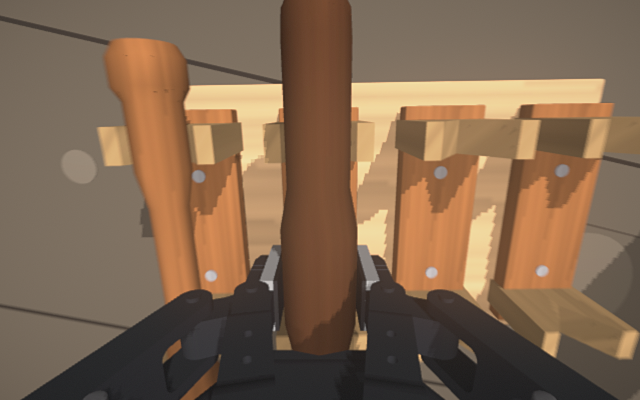

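The gouge is held (gap 31.5 mm). Carrying it to the third notch.

```bash
python3 -m crank '[[0,0,-30,0,0,0,0],[0,0,-35,0,0,0,0],[-3,20,-15,0,0,0,0],[-8,40,0,0,0,0,0],[-8,44,0,0,0,0,0],[-8,44,0,0,0,0,0],[-8,44,0,0,0,0,0],[-8,44,0,0,0,0,0]]'
python3 -m crank '[[-8,44,0,0,0,0,0],[-8,44,0,0,0,0,0],[-8,44,0,0,0,0,0],[-8,44,0,0,0,0,0],[-5,41,0,0,0,0,0],[0,0,0,0,0,5,0],[0,0,0,0,0,8.3,0],[0,0,0,0,0,0,0]]'
python3 - <<'E'
from h import *
go(.5248,.185,.25,-1)
E
```

```text
clock: 24.9
tcp_pos: [0.5349, -0.0345, 0.339]
orientation: [-0.0, -0.107, 0.994, 0.0]
wrist_force: [1.4, 1.0, -1.0]
finger_gap: 0.0316
clock: 25.9
tcp_pos: [0.5248, 0.1838, 0.339]
orientation: [-0.001, 0.007, 1.0, -0.0]
wrist_force: [0.3, 0.1, -0.9]
finger_gap: 0.032
t 25.9 tcp [0.5248 0.1838 0.339 ] F [ 0.3  0.1 -0.9] gap 0.032
shift tool mm [-0.1  1.2 89. ] turn deg [-0.01 -0.07  0.16]
```

```bash
python3 -m crank '[[-1,1.5,0,0,0,0,0],[0,0,25,0,0,0,0],[0,0,30,0,0,0,0],[0,0,20,0,0,0,0],[0,0,13,0,0,0,0],[0,0,0,0,0,0,0],[0,0,0,0,0,0,0],[0,0,0,0,0,0,0]]'
python3 - <<'E'
from h import *
go(.5248,.185,.2385,-1)
cv2.imwrite("pics/w13.png",read_camera("wrist"))
E
```

```text
clock: 26.9
tcp_pos: [0.5273, 0.1846, 0.2527]
orientation: [0.001, 0.009, 1.0, 0.0]
wrist_force: [0.1, -0.1, -1.2]
finger_gap: 0.0316
t 26.9 tcp [0.5273 0.1846 0.2527] F [ 0.1 -0.1 -1.2] gap 0.0316
shift tool mm [ 2.5  0.3 14.2] turn deg [0.03 0.11 0.02]
```

View pics/w13.png

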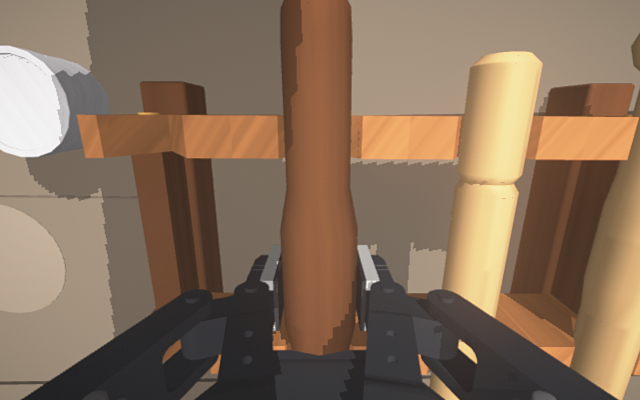

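The notch (about 282–362) is under the handle. Lowering it the last 14 mm.

```bash
python3 -m crank '[[2,1,0,0,0,0,0],[0,0,5,0,0,0,0],[0,0,5,0,0,0,0],[0,0,5,0,0,0,0],[0,0,0,0,0,0,0],[0,0,0,0,0,0,0],[0,0,0,0,0,0,0],[0,0,0,0,0,0,0]]'
python3 - <<'E'
from h import *
go(.5248,.185,.2375,-1)
E
```

```text
clock: 27.95
tcp_pos: [0.5248, 0.185, 0.2375]
orientation: [0.0, 0.01, 1.0, -0.001]
wrist_force: [-2.7, -2.0, 8.0]
finger_gap: 0.0315
t 27.95 tcp [0.5248 0.185  0.2375] F [-2.7 -2.   8. ] gap 0.0315
shift tool mm [ 0. -0.  0.] turn deg [-0.07  0.04 -0.11]
```

Seated (8 N). Releasing.

```bash
python3 -m crank '[[0,0,0,0,0,0,0.6],[0,0,0,0,0,0,0.6],[0,0,0,0,0,0,0.6],[0,0,0,0,0,0,0.6],[0,0,-10,0,0,0,0.6],[0,0,-20,0,0,0,0.6],[0,0,-30,0,0,0,0.6],[0,0,-36,0,0,0,0.6]]'
python3 - <<'E'
from h import *
go(.561,-.3505,.33,12.3)
cv2.imwrite("pics/w14.png",read_camera("wrist"))
E
```

```text
clock: 28.95
tcp_pos: [0.5246, 0.1855, 0.3338]
orientation: [-0.0, 0.009, 1.0, -0.0]
wrist_force: [1.0, -0.3, 0.1]
finger_gap: 0.0513
t 28.95 tcp [0.5246 0.1855 0.3338] F [ 1.  -0.3  0.1] gap 0.0513
shift tool mm [ -45.7 -535.3    3.8] turn deg [  0.    -0.04 -13.29]
```

View pics/w14.png

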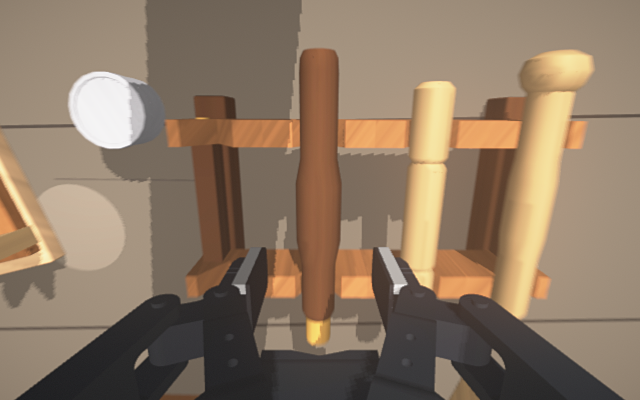

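Three are seated and parallel. Now the waisted spindle.

```bash
python3 -m crank '[[-3,-35,0,0,0,0,0.6],[-5,-50,0,0,0,0,0.6],[-5,-50,0,0,0,0,0.6],[-5,-50,0,0,0,0,0.6],[-5,-50,0,0,0,0,0.6],[-5,-50,0,0,0,0,0.6],[-5,-50,0,0,0,0,0.6],[-5,-50,0,0,0,0,0.6]]'
python3 -m crank '[[-5,-50,0,0,0,0,0.6],[-3,-50,0,0,0,0,0.6],[0,-35,0,0,0,0,0.6],[0,-15,0,0,0,0,0.6],[0,0,0,0,0,-7,0.6],[0,0,0,0,0,-6.3,0.6],[0,0,0,0,0,0,0.6],[0,0,0,0,0,0,0.6]]'
python3 - <<'E'
from h import *
go(.561,-.3505,.23,12.3)
cv2.imwrite("pics/w15.png",read_camera("wrist"))
E
```

```text
clock: 30.0
tcp_pos: [0.5562, -0.2017, 0.3335]
orientation: [0.001, 0.009, 1.0, -0.0]
wrist_force: [1.0, -0.1, 0.6]
finger_gap: 0.0508
clock: 31.0
tcp_pos: [0.5617, -0.3495, 0.3329]
orientation: [0.0, -0.107, 0.994, 0.0]
wrist_force: [-0.9, -0.6, -0.6]
finger_gap: 0.0513
t 31.0 tcp [ 0.5617 -0.3495  0.3329] F [-0.9 -0.6 -0.6] gap 0.0513
shift tool mm [  0.9  -0.8 102.9] turn deg [ 0.    0.01 -0.05]
```

View pics/w15.png

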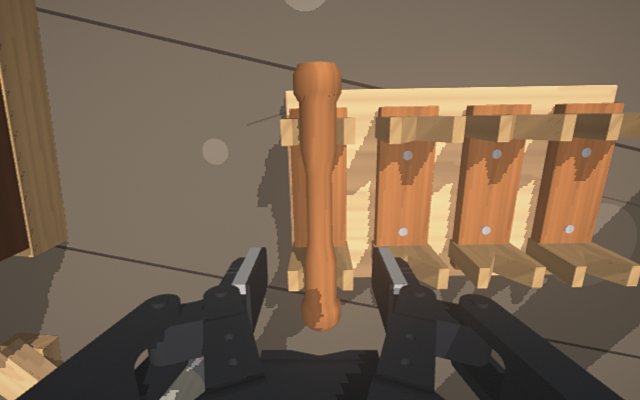

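```bash
python3 -m crank '[[1,-0.5,20,0,0,0,0.6],[0,0,30,0,0,0,0.6],[0,0,30,0,0,0,0.6],[0,0,15,0,0,0,0.6],[0,0,8,0,0,0,0.6],[0,0,0,0,0,0,0.6],[0,0,0,0,0,0,0.6],[0,0,0,0,0,0,0.6]]'
python3 -m crank '[[0,0,0,0,0,0,0],[0,0,0,0,0,0,0],[0,0,0,0,0,0,0],[0,0,0,0,0,0,0],[0,0,0,0,0,0,0],[0,0,0,0,0,0,0],[0,0,-10,0,0,0,0],[0,0,-20,0,0,0,0]]'
python3 - <<'E'
from h import *
go(.5237,.109,.34,-1)
cv2.imwrite("pics/w16.png",read_camera("wrist"))
E
```

```text
clock: 32.05
tcp_pos: [0.5611, -0.3511, 0.2308]
orientation: [0.001, -0.107, 0.994, -0.001]
wrist_force: [0.4, 0.2, -0.3]
finger_gap: 0.0514
clock: 33.05
tcp_pos: [0.5604, -0.3511, 0.2592]
orientation: [-0.001, -0.107, 0.994, 0.0]
wrist_force: [0.1, 0.3, -1.3]
finger_gap: 0.0177
t 33.05 tcp [ 0.5604 -0.3511  0.2592] F [ 0.1  0.3 -1.3] gap 0.0177
shift tool mm [-61.9 457.4 -80.6] turn deg [ 0.03 -0.09 13.29]
```

View pics/w16.png

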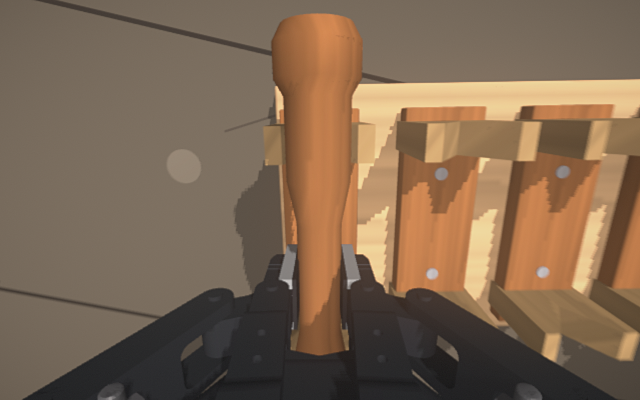

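The spindle is held at its waist (gap 17.7 mm). Carrying it to the last notch.

```bash
python3 -m crank '[[0,0,-30,0,0,0,0],[0,0,-35,0,0,0,0],[-3,20,-15,0,0,0,0],[-6,40,0,0,0,0,0],[-6,44,0,0,0,0,0],[-6,44,0,0,0,0,0],[-6,44,0,0,0,0,0],[-6,44,0,0,0,0,0]]'
python3 -m crank '[[-6,44,0,0,0,0,0],[-6,44,0,0,0,0,0],[-6,44,0,0,0,0,0],[-6,44,0,0,0,0,0],[-5,44,0,0,0,0,0],[0,1,0,0,0,5,0],[0,0,0,0,0,8.3,0],[0,0,0,0,0,0,0]]'
python3 - <<'E'
from h import *
go(.5237,.109,.25,-1)
E
```

```text
clock: 34.1
tcp_pos: [0.5416, -0.1108, 0.339]
orientation: [-0.0, -0.107, 0.994, 0.0]
wrist_force: [0.0, 1.3, -0.5]
finger_gap: 0.0177
clock: 35.1
tcp_pos: [0.5229, 0.1097, 0.3391]
orientation: [-0.0, 0.007, 1.0, -0.0]
wrist_force: [-0.1, -0.4, -0.8]
finger_gap: 0.0176
t 35.1 tcp [0.5229 0.1097 0.3391] F [-0.1 -0.4 -0.8] gap 0.0176
shift tool mm [-0.9 -0.7 89. ] turn deg [-0.   -0.06  0.16]
```

```bash
python3 -m crank '[[0,0,0,0,0,0,0],[0,0,25,0,0,0,0],[0,0,30,0,0,0,0],[0,0,20,0,0,0,0],[0,0,13,0,0,0,0],[0,0,0,0,0,0,0],[0,0,0,0,0,0,0],[0,0,0,0,0,0,0]]'
python3 - <<'E'
from h import *
go(.5237,.109,.2385,-1)
cv2.imwrite("pics/w17.png",read_camera("wrist"))
E
```

```text
clock: 36.1
tcp_pos: [0.5243, 0.1089, 0.2527]
orientation: [0.001, 0.009, 1.0, 0.0]
wrist_force: [-0.1, -0.6, -0.8]
finger_gap: 0.0176
t 36.1 tcp [0.5243 0.1089 0.2527] F [-0.1 -0.6 -0.8] gap 0.0176
shift tool mm [ 0.6  0.1 14.2] turn deg [0.01 0.11 0.02]
```

View pics/w17.png

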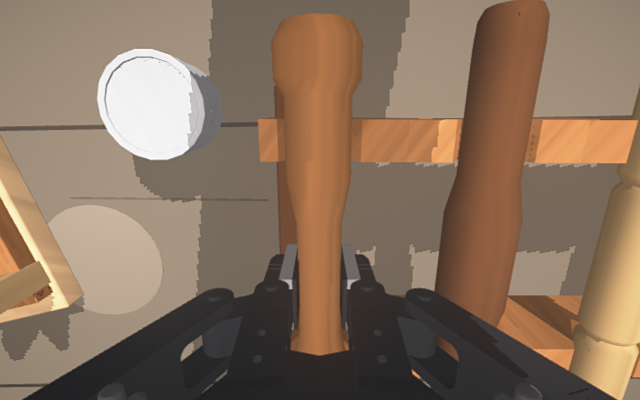

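The rail end (column 260) and the notch (about 280–360) line up with the spindle. Lowering.

```bash
python3 -m crank '[[0.5,0.5,0,0,0,0,0],[0,0,5,0,0,0,0],[0,0,5,0,0,0,0],[0,0,5,0,0,0,0],[0,0,0,0,0,0,0],[0,0,0,0,0,0,0],[0,0,0,0,0,0,0],[0,0,0,0,0,0,0]]'
python3 - <<'E'
from h import *
go(.5237,.109,.2375,-1)
E
```

```text
clock: 37.15
tcp_pos: [0.5234, 0.1089, 0.237]
orientation: [0.0, 0.009, 1.0, -0.001]
wrist_force: [-0.8, -3.9, 5.5]
finger_gap: 0.0179
t 37.15 tcp [0.5234 0.1089 0.237 ] F [-0.8 -3.9  5.5] gap 0.0179
shift tool mm [-0.3  0.1 -0.5] turn deg [-0.07  0.03 -0.04]
```

```bash
python3 -m crank '[[0,0,0,0,0,0,0.6],[0,0,0,0,0,0,0.6],[0,0,0,0,0,0,0.6],[0,0,0,0,0,0,0.6],[0,0,-10,0,0,0,0.6],[0,0,-20,0,0,0,0.6],[0,0,-30,0,0,0,0.6],[0,0,-36,0,0,0,0.6]]'
python3 -m crank '[[0,-30,-20,0,0,0,0.6],[0,-45,-20,0,0,0,0.6],[0,-45,0,0,0,0,0.6],[0,-45,0,0,0,0,0.6],[0,-45,0,0,0,0,0.6],[0,-45,0,0,0,0,0.6],[0,-45,0,0,0,0,0.6],[0,0,0,0,0,0,0.6]]'
python3 - <<'E'
from h import *
t=read_camera("top");s=read_camera("side")
cv2.imwrite("pics/tf.png",cv2.resize(t[165:275,165:335],None,fx=4.7,fy=4.7,interpolation=cv2.INTER_CUBIC));cv2.imwrite("pics/tf0.png",t)
cv2.imwrite("pics/sf0.png",s);cv2.imwrite("pics/sf.png",cv2.resize(s[90:240,230:370],None,fx=4,fy=4,interpolation=cv2.INTER_CUBIC))
print(get_state()["tcp_pos"])
E
```

```text
clock: 38.15
tcp_pos: [0.5231, 0.1093, 0.3338]
orientation: [-0.0, 0.009, 1.0, 0.0]
wrist_force: [0.7, 0.2, -0.0]
finger_gap: 0.051
clock: 39.15
tcp_pos: [0.5181, -0.1934, 0.3732]
orientation: [0.001, 0.011, 1.0, -0.0]
wrist_force: [1.2, 0.7, -1.1]
finger_gap: 0.0513
[ 0.51795199 -0.19080198  0.37302748]
```

View pics/tf.png

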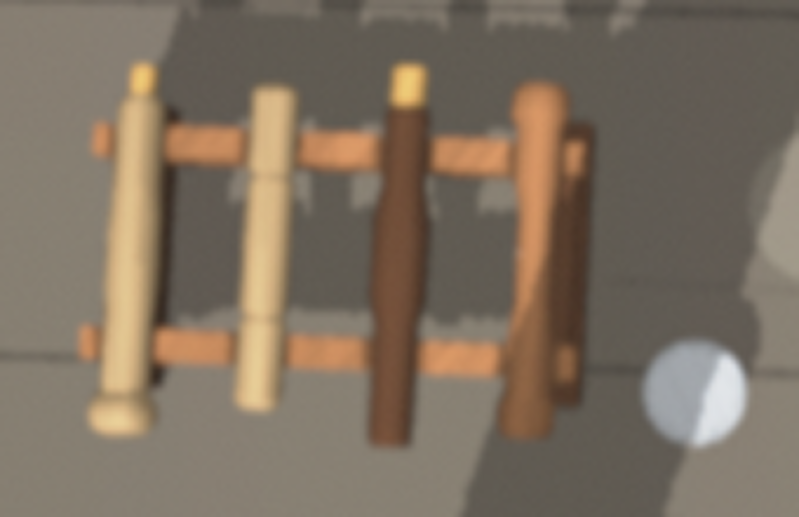

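View pics/sf.png

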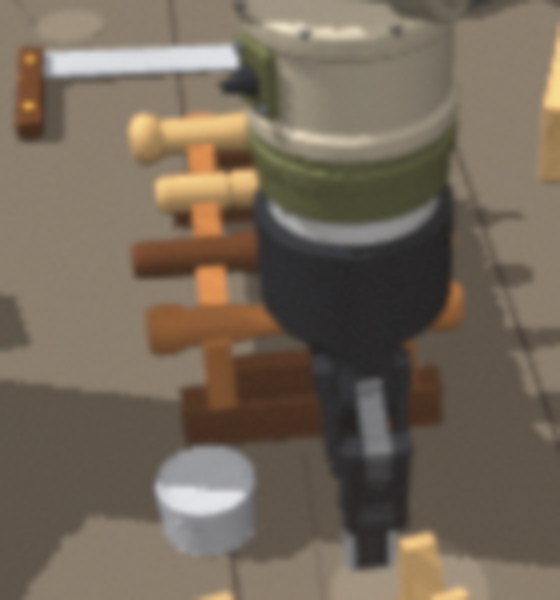

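View pics/tf0.png

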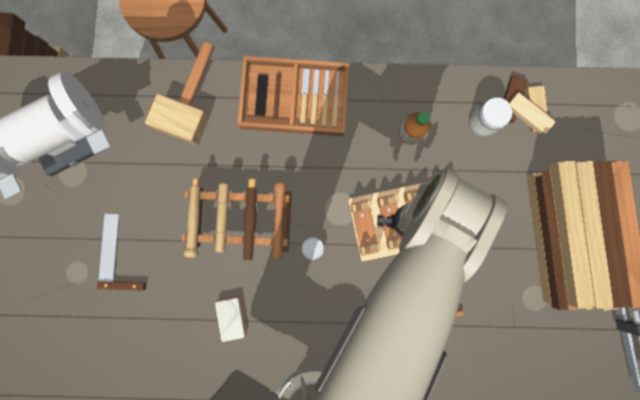

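The rack holds knobbed, beaded, gouge and waisted from left to right, and the tin is still at (313,248). I'll check the centring and the tin's position numerically.

Run:
```python
from h import *
np.set_printoptions(precision=4,suppress=True)
T={"knob":[(121,435),(143,65)],"bead":[(256,410),(274,87)],"gouge":[(388,445),(409,65)],"waist":[(525,438),(541,82)]}
for k,a in T.items():
    P=ray("top",crop(a,165,165,4.7,4.7),.082);v=P[1]-P[0];print(k,P.mean(0)[:2],np.linalg.norm(v),np.degrees(np.arctan2(v[1],v[0])))
print("tin",ray("top",crop([(695,393)],165,165,4.7,4.7),.038))
a=cv2.imread("pics/top0.png").astype(int)[225:275,290:335];b=cv2.imread("pics/tf0.png").astype(int)[225:275,290:335]
g=lambda m:[np.mean(q) for q in np.nonzero((m[...,0]>m[...,2]+3)&(m[...,0]>140))]
print(g(a),g(b))
```

```text
knob [0.5235 0.337 ] 0.21091453680128266 -0.984793148982793
bead [0.5258 0.2613] 0.18408372938995124 -1.0306149448980986
gouge [0.524  0.1851] 0.21643957925843116 -1.2651783734403605
waist [0.5227 0.1085] 0.2025829480382155 -0.9375160860304222
tin [[0.4477 0.0155 0.038 ]]
[np.float64(23.014749262536874), np.float64(22.292035398230087)] [np.float64(22.9093567251462), np.float64(22.514619883040936)]
```

All four are within about 4 mm of the rack centre (x≈0.525), at a yaw of about −1° like the rack, with full apparent lengths, so level. The tin hasn't moved and the gripper is empty and clear. Handing in.

Run:
```python
from workcell import *
s=get_state();print(s["clock"],s["wrist_force"],s["finger_gap"]);print(hand_in())
```

```text
39.25 [0.18149358 0.70870975 0.19509283] 0.0514263149755387
the job is handed in; nothing more can be done
None
```

I moved the four handles one at a time from the drying board to the waxing rack, and handed the job in at 39 s. From left to right they are knobbed, beaded, gouge and waisted spindle, the same order as on the board.

My last checks, mostly from the top camera:
- **Placing:** Each handle lies in its own pair of notches, within about 4 mm of the rack's centre line and about 76 mm from its neighbours. They are parallel to the rack, all at about −1° yaw.
- **Level:** Their apparent lengths match the stated sizes to within 3 mm, and the images showed none tilted. In the last side view the arm hid the far ends, so level was not confirmed from there.
- **Tin:** It is where it stood, to within 0.3 pixel.
- **Gripper:** It is open, clear of everything, and reads almost no force. The highest force I read was about 16 N, when the first handle touched down.

One reading disagreed: the wrist camera put the rack about 4 mm further left than the top camera did. I went by the wrist view when lowering into the notches, and the handles seated there.

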